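# Stand the fallen tube rack up and park it against the riser

## Robot

A 7-joint arm with a two-finger parallel gripper is mounted at the origin on the work surface. World frame = base frame: x ahead of the robot, y to its left, z up, the work surface at z = 0. Lengths are in mm, angles in rad, forces in N, time in s.
With the tool pointing down it reaches from about 425 to 925 mm from the base axis. Payload 6.8 kg.
Tool frame: the origin (TCP) lies midway between the tips of the shut fingers; the grasp point (between the pads) lies arm.hold_point_z behind it (arm.hold_point_z is the distance from the TCP to the grasp point, in mm); z points along the fingers, y is the line along which they close (so a half turn about z gives the same grasp; the last joint's range is limited). The gripper opens to 88 mm and grips with 3 to 60 N. Pads are 20 mm wide; open, the fingers measure 115 mm over their backs; the gripper's body (75 mm by 178 mm) begins 61 mm behind the grasp point.
Start: joints at [-1.364, 0.477, 0.022, 1.555, -0.011, 1.109, -0.083], TCP at [208.994, 641.849, 183.364] pointing down, gripper open.
Joint ranges: [-2.96, 2.96], [-0.34, 2.1], [-1.41, 1.46], [0.24, 2.44], [-1.37, 4.51], [0.17, 1.92], [-2.96, 2.96]. Speed limits (rad/s): [2.39, 2.39, 3.14, 3.14, 3.14, 3.14, 3.14].

## Interface

Orientations are given as a rotation vector (axis times angle).
In Python, from cell import arm gives the robot as it stands. The module is installed in compiled form; this text tells all that it offers.
- The arm moves only by the tool send_rows, never from a script. Its argument "deltas" is a list of rows, each a list of 3 entries, a list of its own where there are three numbers: the shift along the world's x, y, z in mm, then the turn, a rotation vector about the world's x, y, z in degrees, then the finger opening in mm, from 0 to 87.8. A call has 1 to 12 rows; each row shifts and turns the commanded pose from where the row before left it; what a row does not reach is not made up. A row lasts 1/10 s, in which the tool goes at most 50 mm and 8.59 degrees, less where a joint would pass 70% of its speed; a pose out of reach is approached as far as the arm can. A call is refused whole if a number of a shift passes 50 or a number of a turn 8.59, either way. A call with a gripper value outside its range is refused whole. The fingers move at their own pace and stop on an object; "squeeze" is the grip in N (left out, the last holds). Time passes only in rows, so rows that do not move let the fingers close. It gives the time, the measured TCP pose, the force, the opening and the grip force at its end, in the units of the state.
- arm.observe(): the state, without advancing time (a new reading comes with each control period).
- arm.snapshot(name): name is "side" or "top" or "wrist"; returns the picture (400x640x3 uint8, blue, green, red); there is no depth.
- arm.camera_params(name): a dict with "fov_y" (degrees; the focal length in pixels is half the picture's height over the tangent of half this angle, whatever the lens; pixels are square), "cx", "cy" (the principal point, pixels), "xyz" and "orientation" of the camera in the world. Camera axes: x right, y up, looking along -z (the intrinsics and any distortion apply to the point x, -y, -z); pixel columns grow to the right and rows downward; lengths in mm; the calibration is good to about 2 mm. The wrist camera is an equidistant fisheye: a pixel r from the principal point sees the ray r / f radians off the axis. A picture is of the moment at which its call begins: read the wrist's pose just before it. camera_params takes no time and is no camera call; for the wrist camera it gives the pose at the moment of the call.
- arm.sign_off(): hands the job in; it is judged then, once.
Trained networks look in the newest picture that a camera, given by its name, has taken for a name from the list of things; names that differ only in an ending like _2 or _b are one class to them, and where a whole thing is asked for, a point or a joint stands for the part that bears it (a point fixed in the world has none). Each returns a list of dicts, best first, with "conf" (0 to 1); they miss things now and then, are a little off and sometimes report something else, mostly with a low value. They report only what shows in the picture. A call takes as long as a camera call. They do not tell look-alikes from the thing itself.
- arm.search_frame(query, camera): "extent" ([centre column, centre row, width, height] in pixels, round what is visible of it).
- arm.trace(query, camera): "region" (400x640 bool, what is visible of it) and "extent" ([centre column, centre row, width, height] in pixels, round what is visible of it).
The state is a dict: "time": time; "joint_positions": joint angles; "qd": joint speeds; "joint_torque": joint torques, N m; "eef_pos": TCP position; "orientation": TCP orientation; "force": force on the tool from outside, world axes, zero at the start; "torque": the same for the moment, N m; "grip_width": finger opening in mm; "grasp_force": force on a finger pad.
Only numpy, scipy, OpenCV 4.12 (cv2) and the standard library are available. Lean on these libraries where they do the work, as an engineer would, in place of code of your own. Each camera call takes 0.05 s, during which the arm holds its last target. There are 200 camera calls.

## Task

The empty white tube rack has fallen onto its long side. Without grasping or lifting it, push it over so that it stands upright on its blue base again, then push it along the bench until its long side is flush against the front of the steel riser, standing wholly in front of the riser and not past either end. Leave the bottle, the beaker and the jar where they stand.

Things in the scene. Friction and masses are not known exactly. Their poses are not given: they have to be found in the camera images.
- rack: Loose empty tube rack, about 0.17 to 0.33 kg: white top plate with dark wells (blind marks), blue base; 100 mm deep (own x), 200 long (own y), 64 high (own z). Origin: centre of the base's underside; own z points out of the top plate. It starts lying on a long side, 100 mm high and 64 thick: own z level, roughly towards the robot, own x up, base facing away from the robot.
- rack_top (a point): Centre of the top plate's outer face, 64 mm from the base's underside. As the rack lies this face is upright, facing the robot. Pushed near its upper edge, away from the robot, the rack pivots on its far lower edge without needing a stop, topples by itself beyond about 33 degrees and lands on its base, own x then towards the riser.
- rack_center (a point): Middle of the rack, on its own z axis 32 mm above the base's underside: 50 mm high as it lies, at most about 60 while it pivots, 32 when upright. The long sides are open for 20 mm between the 12 mm top plate and the 32 mm blue lower part. The upright rack slides under about 1 to 5 N.
- riser: Fixed steel bench riser (a low step shelf with grey top) behind the rack, 110 mm deep (own x), 460 mm long (own y), 70 mm high (own z). Origin: centre of its underside, on the bench. Its front face is the plane own x = -55 mm, facing roughly towards the robot. The rack parked flush and upright has its origin at own x = -105 mm.
- reagent: Bystander: amber reagent bottle with black cap, 64 mm across, 150 mm high, loose on the bench beside the work, left or right. Origin: centre of its underside.
- beaker: Bystander: clear glass beaker, 68 mm across the rim, 90 mm high, loose on the bench on the other side from the bottle. Origin: centre of its underside.
- jar: Bystander: white plastic jar with blue cap, 60 mm across, 75 mm high, standing loose on the riser's top. Origin: centre of its underside.
Not all that is in view belongs to the job. Several things look just like the rack: the one meant starts nearest to the robot's base.

How it is judged (in metres and radians):
On the way, in this order (a step that is already met when the one before it is completed fails the run):
1. the rack stands upright on its base, not yet against the riser (angle between rack's own z axis and vertical below 0.08 rad and height (world z) of rack below 0.006 m), for 0.2 s.
2. the rack stands with its long side flush against the riser's front (all of step 1 and x of rack_center in the frame of riser between -0.111 and -0.095 m and y of rack_center in the frame of riser between -0.132 and 0.132 m and angle between the y axis of rack and the y axis of riser, either way round below 0.06 rad), for 0.2 s.
At the end, for the whole second after the job is handed in: Rack upright on its base (0.08 rad), at rest, long side flush on the riser front (gap at its middle under 6 mm, parallel within 0.06 rad), its middle within 132 mm of the riser middle along it; bystanders upright, within 20 mm of where they stood (all of step 2 and linear speed of rack below 0.01 m/s and distance of each of reagent, beaker, jar from where it was at the start of the episode below 0.02 m and angle between each of reagent, beaker, jar's own z axis and vertical below 0.3 rad); the robot touches nothing.
It fails at once if the rack is lifted off the bench (its middle higher than it can get by pivoting, or raised while upright or while lying) (height (world z) of rack_center above 0.078 m or (angle between rack's own z axis and vertical below 0.15 rad and height (world z) of rack above 0.02 m) or (angle between rack's own z axis and vertical above 1.45 rad and height (world z) of rack_center above 0.065 m)).
It fails at once if the bottle, the beaker or the jar is moved more than 20 mm or tipped (distance of any of reagent, beaker, jar from where it was at the start of the episode above 0.02 m or angle between any of reagent, beaker, jar's own z axis and vertical above 0.3 rad).
It also fails if it takes over 51 s, if anything falls off the work surface, if the arm or the gripper's body presses on something with over 40 N, if the wrist force passes 120 N, or if a joint passes its speed limit or range.

## Working session

There is one attempt and no reset: what is moved stays moved. The work goes in short steps, Python scripts to look and compute and a tool call to move; the robot and the scene stay as the last step left them, time stands still between calls to the robot, and variables do not carry over. Pictures are saved under pics/ and viewed, at most 10 in all, crops included, and the job is handed in when it is done.

Besides the shell and the picture viewer there is one more tool, called in YAML: its name, and indented under it one key for each argument. send_rows: Moves the arm, as the interface text tells. Its arguments: {"type":"object","properties":{"deltas":{"type":"array","items":{"type":"array"}},"squeeze":{"type":"number"}},"required":["deltas"]}

```bash
mkdir -p pics; cat > h.py <<'E'
import numpy as np, cv2
from scipy.spatial.transform import Rotation as R
from cell import arm
def ray(name,u,v):
    p=arm.camera_params(name); f=200/np.tan(np.radians(p['fov_y'])/2)
    a,b=(u-p['cx'])/f,(v-p['cy'])/f
    if name=='wrist':
        r=np.hypot(a,b); s=np.sin(r)/max(r,1e-9); d=np.array([a*s,-b*s,-np.cos(r)])
    else: d=np.array([a,-b,-1.])
    return np.array(p['xyz'],float),R.from_rotvec(p['orientation']).apply(d)
def onz(name,u,v,z):
    o,d=ray(name,u,v); return (o+d*(z-o[2])/d[2]).round(1)
E
python3 - <<'E'
from h import *
s=arm.observe(); print(s['time'],s['eef_pos'],s['orientation'],arm.hold_point_z)
for c in ['top','side']:
    im=arm.snapshot(c); cv2.imwrite(f'pics/{c}0.png',im); p=arm.camera_params(c); print(c,p)
    for q in ['rack','riser','reagent','beaker','jar']:
        for d in arm.search_frame(q,c)[:4]: print(c,q,round(d['conf'],2),np.round(d['extent']))
E
```

```text
0.0 [208.83492576 641.18980214 182.39819803] [-4.92466354e-01 -3.10259787e+00  2.80542633e-03] 18.700000000000003
top {'fov_y': 43.14210532671572, 'cx': 319.60732963146717, 'cy': 203.3766478269393, 'xyz': array([ 451.70787466,  -32.80650723, 1316.13285667]), 'orientation': array([ 0.11442159, -0.12075165, -1.5801699 ])}
top rack 0.97 [485. 241.  66.  86.]
top rack 0.96 [316. 266.  87.  42.]
top riser 0.92 [284. 163. 187.  76.]
top reagent 0.48 [315. 267.  87.  46.]
top beaker 0.59 [414. 209.  32.  28.]
top jar 0.75 [288. 155.  25.  28.]
side {'fov_y': 42.2189772055317, 'cx': 317.3512030605907, 'cy': 185.84760542657625, 'xyz': array([  156.52995994, -1030.16704782,  1343.65160168]), 'orientation': array([ 0.70113355, -0.16376327, -0.40549412])}
side rack 0.74 [260. 119.  18.  39.]
side rack 0.7 [352. 305.  70.  42.]
side rack 0.62 [277. 201.  54.  65.]
side riser 0.98 [342. 169. 104. 109.]
side reagent 0.73 [259. 121.  22.  44.]
side beaker 0.76 [350. 246.  22.  35.]
side jar 0.73 [342. 150.  18.  26.]
```

View pics/top0.png

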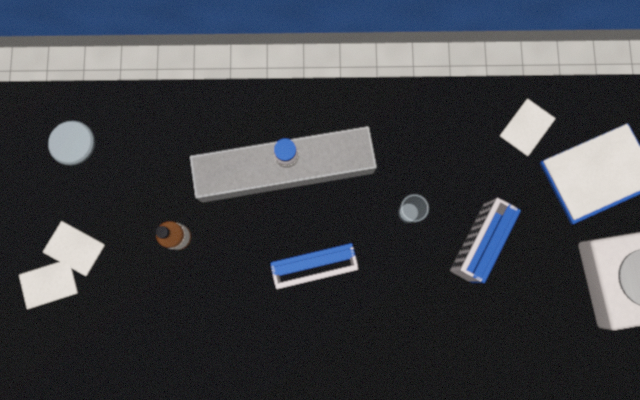

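View pics/side0.png

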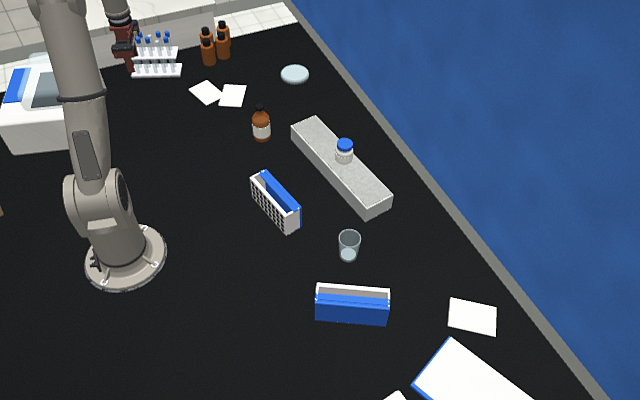

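Two rack look-alikes in the top picture: A at (316,266), in front of the riser, with its white top plate facing the robot, and B at (485,241), turned and off to the right. The side picture shows the same two at (277,201) and (352,305). A fits because it lies with its base away from the robot and is nearest to it; I'll confirm that with distances and a crop.

```bash
python3 - <<'E'
from h import *
im=cv2.imread('pics/top0.png')
cv2.imwrite('pics/crop0.png',cv2.resize(im[120:300,140:440],None,fx=2.66,fy=2.66,interpolation=cv2.INTER_CUBIC))
print('A',onz('top',316,266,90),np.hypot(*onz('top',316,266,90)[:2]),'B',onz('top',485,241,90),np.hypot(*onz('top',485,241,90)[:2]))
for q,z in [('riser',70)]:
    d=arm.snapshot('top') is not None and arm.trace(q,'top')[0]
    c=cv2.boxPoints(cv2.minAreaRect(np.argwhere(d['region'])[:,::-1].astype(np.float32)))
    for u in c: print(q,u,onz('top',*u,z))
for q in ['reagent','beaker','jar']:
    print(q,[ (round(d['conf'],2),np.round(d['extent'])) for d in arm.search_frame(q,'top')])
print('reag foot',onz('top',180,240,0),'beaker',onz('top',411,212,0))
E
```

```text
A [484.1 -28.3  90. ] 484.9264892744054 B [ 539.1 -439.    90. ] 695.2336369883149
riser [187.33014 155.5779 ] [765.5 293.4  70. ]
riser [368.76062  124.799545] [ 840.5 -167.    70. ]
riser [376.97162 173.20125] [ 714.3 -184.3   70. ]
riser [195.54114 203.9796 ] [641.6 269.7  70. ]
reagent [(0.6, array([174., 236.,  33.,  31.]))]
beaker [(0.92, array([415., 207.,  31.,  26.]))]
jar [(0.64, array([288., 154.,  28.,  26.]))]
reag foot [558.1 324.9   0. ] beaker [ 624.  -279.1    0. ]
```

View pics/crop0.png

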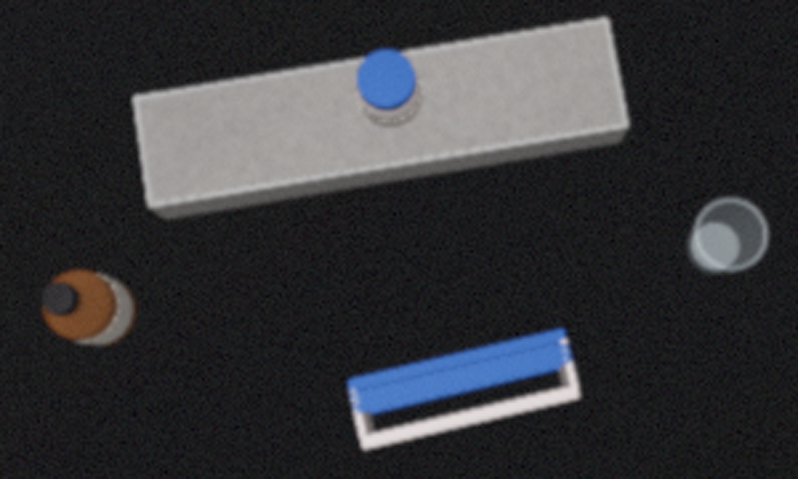

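The crop shows A with its white plate (near edge (364,450)–(580,398)) towards the robot and its blue base away. It is 485 mm from the base against 695 for B, so A is the one. Now its pose and the riser's.

```bash
python3 - <<'E'
from h import *
P=lambda u,v,z: onz('top',u/2.66+140,v/2.66+120,z)
rk=[P(*c,100) for c in [(348,380),(566,329),(580,398),(364,450)]]
rs=[P(*c,70) for c in [(150,207),(628,127),(609,18),(134,96)]]
for n,q in (('rack FL FR NR NL',rk),('riser fl fr br bl',rs)):
    print(n,*[x[:2] for x in q],'c',np.mean(q,0)); a,b=q[0]-q[1],q[3]-q[2]
    print([round(np.degrees(np.arctan2(-e[0],e[1])),2) for e in(a,b)],[np.linalg.norm(e).round(1) for e in (a,b,q[0]-q[3],q[1]-q[2])])
s=arm.observe();print(s['time'],R.from_rotvec(s['orientation']).as_matrix().round(3))
E
```

```text
rack FL FR NR NL [492.6  79.4] [ 535.9 -117.3] [ 474.  -128.5] [430.5  65.1] c [483.25  -25.325 100.   ]
[np.float64(12.41), np.float64(12.66)] [np.float64(201.4), np.float64(198.4), np.float64(63.7), np.float64(62.9)]
riser fl fr br bl [657.2 268. ] [ 728.3 -182.5] [ 835.3 -167.4] [764.1 285.6] c [746.225  50.925  70.   ]
[np.float64(8.97), np.float64(8.93)] [np.float64(456.1), np.float64(458.6), np.float64(108.3), np.float64(108.1)]
0.85 [[-0.951  0.31   0.   ]
 [ 0.31   0.951  0.   ]
 [ 0.     0.    -1.   ]]
```

send_rows:
  deltas:
    - [[24,-33,2],[0,0,2.5],87.8]
    - [[24,-33,2],[0,0,2.5],87.8]
    - [[24,-33,2],[0,0,2.5],87.8]
    - [[24,-33,2],[0,0,2.5],87.8]
    - [[24,-33,2],[0,0,2.5],87.8]
    - [[24,-33,2],[0,0,2.5],87.8]
    - [[24,-33,2],[0,0,2.5],87.8]
    - [[24,-33,2],[0,0,2.5],87.8]
    - [[8,-46,0],[0,0,2.5],87.8]
    - [[8,-46,0],[0,0,2.5],87.8]
    - [[8,-46,0],[0,0,2.5],87.8]
    - [[8,-46,0],[0,0,3],87.8]

```text
time: 2.05
eef_pos: [433.2, 192.0, 199.6]
orientation: [-0.344, 3.122, 0.001]
force: [0.8, -0.3, -0.0]
grip_width: 87.9
grasp_force: 0.0
```

send_rows:
  deltas:
    - [[0,-45,0],[0,0,0],87.8]
    - [[0,-45,0],[0,0,0],87.8]
    - [[0,-45,-10],[0,0,0],87.8]
    - [[0,-45,-20],[0,0,0],87.8]
    - [[-3,-40,-20],[0,0,0],87.8]
    - [[-2,-8,-20],[0,0,0],87.8]
    - [[0,0,-20],[0,0,0],87.8]
    - [[0,0,-15],[0,0,0],87.8]
    - [[0,0,-6],[0,0,0],87.8]
    - [[0,0,0],[0,0,0],87.8]

```text
time: 3.05
eef_pos: [427.6, -34.2, 88.0]
orientation: [0.341, -3.122, 0.0]
force: [-1.1, -0.4, 0.8]
grip_width: 87.8
grasp_force: 0.0
```

send_rows:
  deltas:
    - [[5,1,0],[0,0,0],87.8]
    - [[5,1,0],[0,0,0],87.8]
    - [[5,1,0],[0,0,0],87.8]
    - [[5,1,0],[0,0,0],87.8]
    - [[5,1,0],[0,0,0],87.8]
    - [[5,1,0],[0,0,0],87.8]
    - [[5,1,0],[0,0,0],87.8]

```text
time: 3.75
eef_pos: [463.4, -27.1, 88.4]
orientation: [0.341, -3.123, -0.0]
force: [0.6, -1.3, 0.1]
grip_width: 88.0
grasp_force: 0.0
```

```bash
python3 - <<'E'
from h import *
im=arm.snapshot('side'); cv2.imwrite('pics/side1.png',cv2.resize(im[80:280,180:440],None,fx=2.5,fy=2.5))
E
```

```text
(no output)
```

View pics/side1.png

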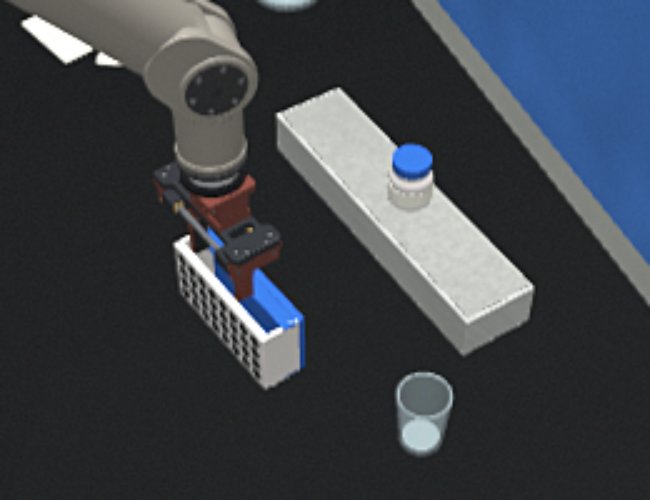

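The crop seems to show the fingertip at (240,295), behind the white plate's upper edge. I'll check by projection.

```bash
cat >> h.py <<'E'
def proj(name,X):
    p=arm.camera_params(name); f=200/np.tan(np.radians(p['fov_y'])/2)
    c=R.from_rotvec(p['orientation']).inv().apply(np.array(X,float)-p['xyz']); return np.array([p['cx']+f*c[0]/-c[2],p['cy']-f*c[1]/-c[2]])
E
python3 - <<'E'
from h import *
s=arm.observe(); t=s['eef_pos']; M=R.from_rotvec(s['orientation']).as_matrix()
cr=lambda X:((proj('side',X)-[180,80])*2.5).round()
for y in(-50,50): 
  for x in (-10,10): print('tip',y,x,(t+M@[x,y,0]).round(),cr(t+M@[x,y,0]))
for n,X in dict(NRtop=[474,-128,100],NRbot=[474,-128,0],NLtop=[430,65,100],FRtop=[536,-117,100],FRbot=[536,-117,0]).items(): print(n,cr(X))
im=arm.snapshot('wrist'); cv2.imwrite('pics/wrist1.png',im)
print(s['force'],s['torque'])
E
```

```text
tip -50 -10 [485. -73.  88.] [252. 314.]
tip -50 10 [465. -78.  88.] [239. 322.]
tip 50 -10 [463.  24.  88.] [208. 265.]
tip 50 10 [444.  20.  88.] [195. 272.]
NRtop [260. 343.]
NRbot [263. 392.]
NLtop [172. 245.]
FRtop [304. 320.]
FRbot [305. 369.]
[1.99335021 0.24278616 1.21684134] [ 0.0648391  -0.07854026  0.00362342]
```

View pics/wrist1.png

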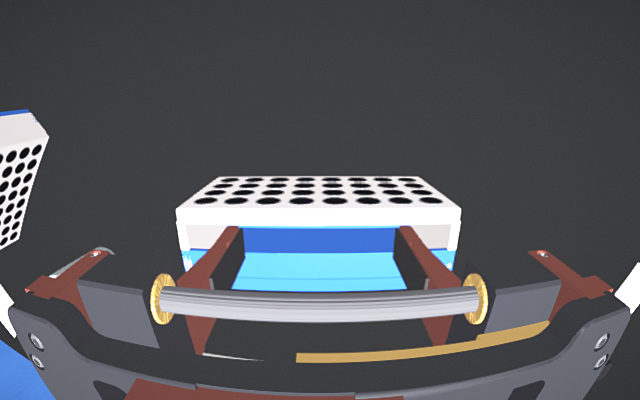

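```bash
python3 - <<'E'
from h import *
s=arm.observe(); t=s['eef_pos'];p=arm.camera_params('wrist')
Rc=R.from_rotvec(p['orientation']); print(t,p['xyz'],'look',Rc.apply([0,0,-1]),'up',Rc.apply([0,1,0]),p['fov_y'])
# plate outer-face corners: top edge in picture
for n,u,v in [('a',178,220),('b',460,220),('c',218,178),('d',420,178)]:
    print(n,[onz('wrist',u,v,z) for z in (120,100,80,0)])
for n,u,v in [('finger L',235,228),('finger R',405,228),('finger inner L',243,232)]: print(n,onz('wrist',u,v,88))
T=arm.snapshot('top') 
cv2.imwrite('pics/top1.png',cv2.resize(T[180:310,230:400],None,fx=4.5,fy=4.5,interpolation=cv2.INTER_CUBIC))
E
```

```text
[463.83030519 -26.96712279  88.41053771] [390.83495343 -43.23781856 289.55461436] look [ 0.26924812  0.06030259 -0.96118107] up [-0.93839326 -0.20805638 -0.27591779] 65.70646984690485
a [array([ 473.3, -115.4,  120. ]), array([ 483.1, -123.9,  100. ]), array([ 492.8, -132.5,   80. ]), array([ 531.7, -166.5,    0. ])]
b [array([434.9,  57.9, 120. ]), array([440.1,  69.8, 100. ]), array([445.3,  81.8,  80. ]), array([466.2, 129.5,   0. ])]
c [array([440.9, -91.9, 120. ]), array([446.8, -97.7, 100. ]), array([ 452.7, -103.4,   80. ]), array([ 476.3, -126.4,    0. ])]
d [array([415.4,  22.8, 120. ]), array([418.3,  30.6, 100. ]), array([421.2,  38.3,  80. ]), array([432.8,  69.5,   0. ])]
finger L [484.3 -84.   88. ]
finger R [457.9  35.5  88. ]
finger inner L [486.  -77.7  88. ]
```

View pics/top1.png

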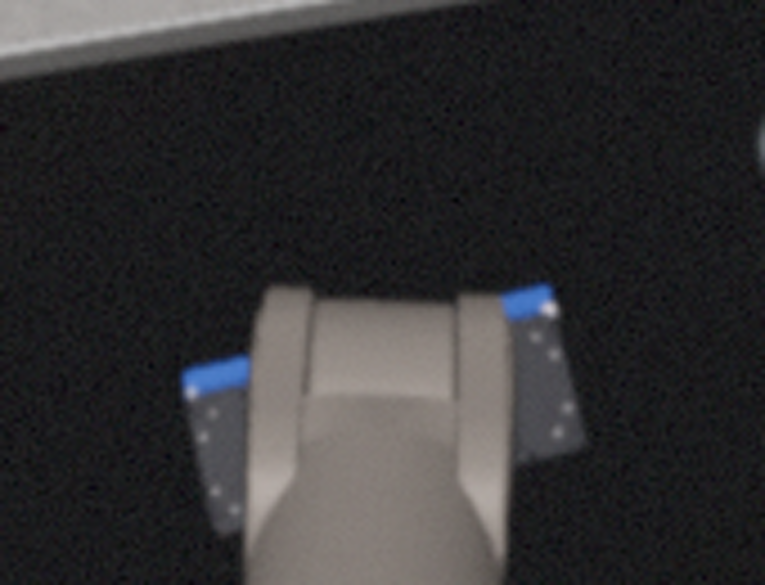

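The rack has not moved (blue corners still at top-picture pixels (352,243) and (270,263)), yet the fingertips appear behind the plate. I'll raise straight up, take a measurement and look closer.

```bash
python3 - <<'E'
from h import *
im=cv2.imread('pics/wrist1.png')[160:380,150:490]
cv2.imwrite('pics/wrist1c.png',cv2.resize(im,None,fx=2.3,fy=2.3,interpolation=cv2.INTER_CUBIC))
p=arm.camera_params('wrist');f=200/np.tan(np.radians(p['fov_y'])/2);print(p)
Rc=R.from_rotvec(p['orientation'])
def pw(X):
    c=Rc.inv().apply(np.array(X,float)-p['xyz']); x,y,z=c[0],-c[1],-c[2]; r=np.arctan2(np.hypot(x,y),z); n=np.hypot(x,y)
    return (((np.array([p['cx']+f*r*x/n,p['cy']+f*r*y/n]))-[150,160])*2.3).round()
s=arm.observe(); t=s['eef_pos']; M=R.from_rotvec(s['orientation']).as_matrix()
for z in (0,-50):
  for y in(-44,-57,44,57):
    print(z,y,pw(t+M@[-10,y,z]),pw(t+M@[10,y,z]))
for n,X in dict(NRtop=[474,-128,100],NRbot=[474,-128,0],NLtop=[430,65,100],NLbot=[430,65,0],FRtop=[536,-117,100]).items(): print(n,pw(X))
E
```

```text
{'fov_y': 65.70646984690485, 'cx': 318.59393557532394, 'cy': 195.15930412104348, 'xyz': array([390.37406955, -43.36743606, 289.50321649]), 'orientation': array([-0.19955303, -0.24983324,  1.77586059])}
0 -44 [246. 165.] [241. 103.]
0 -57 [205. 164.] [200. 103.]
0 44 [530. 165.] [534. 103.]
0 57 [570. 164.] [575. 103.]
-50 -44 [209. 242.] [201. 168.]
-50 -57 [159. 240.] [149. 167.]
-50 44 [566. 242.] [574. 168.]
-50 57 [616. 240.] [626. 167.]
NRtop [ 55. 110.]
NRbot [154.  37.]
NLtop [711. 106.]
NLbot [613.  34.]
FRtop [ 79. 287.]
```

View pics/wrist1c.png

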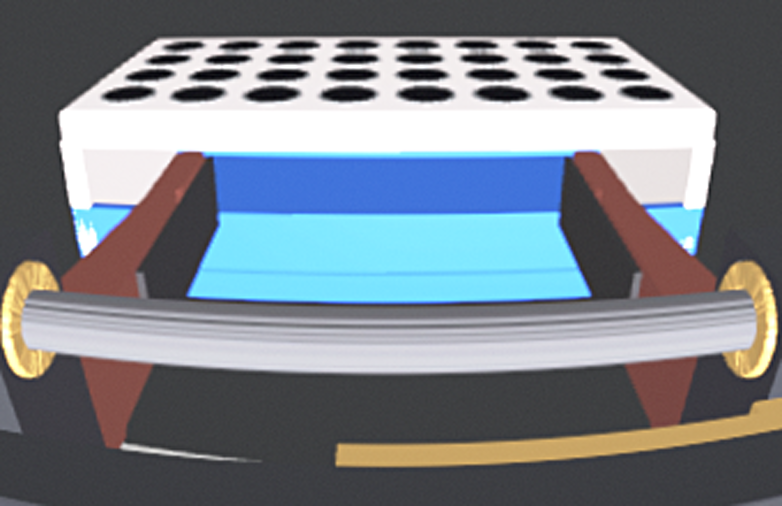

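The enlarged crop explains it. The fingertips (inner pad end from (215,155) to (218,225)) are about 38 mm above the TCP, because these fingers swing back when open, and they passed over the rack untouched. I'll back off, narrow the opening so that the tips reach lower, and measure.

send_rows:
  deltas:
    - [[-18,-4,0],[0,0,0],40]
    - [[-18,-4,0],[0,0,0],40]
    - [[0,0,0],[0,0,0],40]
    - [[0,0,0],[0,0,0],40]
    - [[0,0,0],[0,0,0],40]

```text
time: 4.4
eef_pos: [428.1, -34.9, 88.6]
orientation: [-0.341, 3.122, -0.0]
force: [0.7, 0.2, -1.0]
grip_width: 51.8
grasp_force: 0.0
```

```bash
python3 - <<'E'
from h import *
p=arm.camera_params('wrist');f=200/np.tan(np.radians(p['fov_y'])/2)
Rc=R.from_rotvec(p['orientation'])
im=arm.snapshot('wrist')[130:380,150:490]
cv2.imwrite('pics/wrist2c.png',cv2.resize(im,None,fx=2.3,fy=2.3,interpolation=cv2.INTER_CUBIC))
def pw(X):
    c=Rc.inv().apply(np.array(X,float)-p['xyz']); x,y,z=c[0],-c[1],-c[2]; r=np.arctan2(np.hypot(x,y),z); n=np.hypot(x,y)
    return (((np.array([p['cx']+f*r*x/n,p['cy']+f*r*y/n]))-[150,130])*2.3).round()
s=arm.observe(); t=s['eef_pos']; M=R.from_rotvec(s['orientation']).as_matrix(); w=s['grip_width']/2; print(t,w,s['time'])
for z in (0,-10,-20,-30,-40): print(z,pw(t+M@[-10,-w,z]),pw(t+M@[10,-w,z]))
E
```

```text
[428.08453106 -34.9203636   88.5704286 ] 23.5931634572885 4.45
0 [311. 234.] [308. 172.]
-10 [307. 247.] [305. 183.]
-20 [304. 262.] [301. 195.]
-30 [300. 277.] [296. 208.]
-40 [295. 295.] [291. 222.]
```

View pics/wrist2c.png

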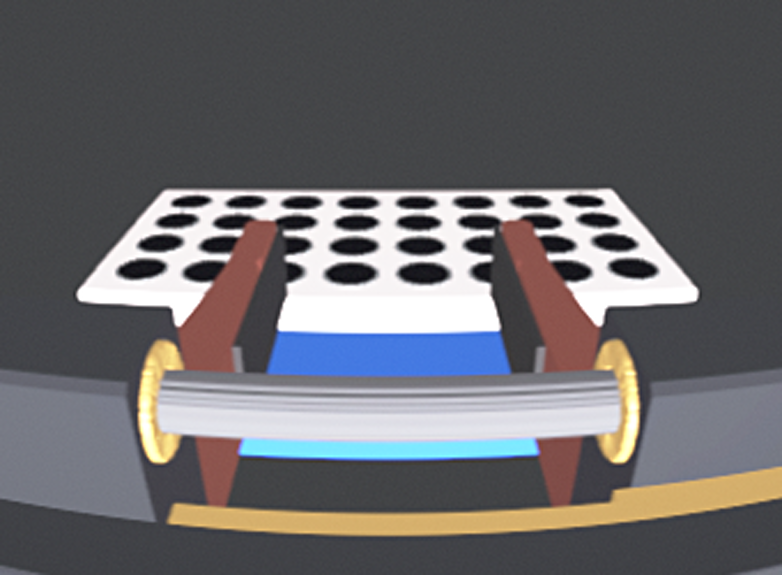

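The tips (right end of the left finger at (278,222)–(288,300)) again measure about 40 mm above the reported TCP, at 47 mm opening. So I'll lower by 40 mm to put the tips at about 88, then push.

send_rows:
  deltas:
    - [[0,0,-15],[0,0,0],44]
    - [[0,0,-15],[0,0,0],44]
    - [[0,0,-10],[0,0,0],44]
    - [[5,1,0],[0,0,0],44]
    - [[5,1,0],[0,0,0],44]
    - [[5,1,0],[0,0,0],44]
    - [[5,1,0],[0,0,0],44]
    - [[5,1,0],[0,0,0],44]

```text
time: 5.25
eef_pos: [452.2, -30.1, 48.7]
orientation: [0.341, -3.123, -0.0]
force: [-2.7, -0.7, 3.6]
grip_width: 44.2
grasp_force: 1.4
```

```bash
python3 - <<'E'
from h import *
p=arm.camera_params('wrist')
s=arm.observe();print(s['eef_pos'],s['force'],s['torque'],s['grip_width'])
im=arm.snapshot('wrist'); cv2.imwrite('pics/wrist3.png',im[100:400,100:540])
# white plate near face: extents of white region rows near centre column
g=im.astype(int); W=(g.min(2)>200)
for c in (300,320,340): r=np.where(W[:300,c])[0]; print(c,r.min(),r.max(),onz('wrist',c,r.min(),0),onz('wrist',c,r.min(),10))
E
```

```text
[452.19256056 -30.12226728  48.65160205] [-2.74382236 -0.72925043  3.63604187] [-0.05426273  0.55794235  0.04660331] 44.226973780279934
300 205 293 [462.4 -43.9   0. ] [459.1 -44.   10. ]
320 205 293 [458.7 -27.4   0. ] [455.6 -28.1  10. ]
340 205 293 [455.1 -10.8   0. ] [452.1 -12.2  10. ]
```

View pics/wrist3.png

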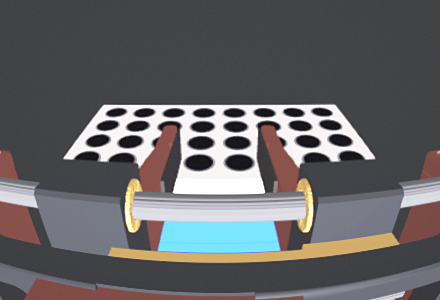

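Contact is made (about −2.7 N in x) and the plate is starting to tilt. I'll keep pushing.

send_rows:
  deltas:
    - [[5,1,0],[0,0,0],44]
    - [[5,1,0],[0,0,0],44]
    - [[5,1,0],[0,0,0],44]
    - [[5,1,0],[0,0,0],44]
    - [[5,1,0],[0,0,0],44]
    - [[5,1,0],[0,0,0],44]

```text
time: 5.9
eef_pos: [482.9, -24.0, 48.4]
orientation: [-0.341, 3.122, -0.0]
force: [-0.1, -0.2, 1.0]
grip_width: 43.8
grasp_force: 0.2
```

send_rows:
  deltas:
    - [[5,1,0],[0,0,0],44]
    - [[5,1,0],[0,0,0],44]
    - [[5,1,0],[0,0,0],44]
    - [[5,1,0],[0,0,0],44]
    - [[0,0,0],[0,0,0],44]
    - [[0,0,0],[0,0,0],44]

```text
time: 6.5
eef_pos: [501.9, -20.2, 48.3]
orientation: [0.341, -3.123, 0.0]
force: [0.1, -0.9, 0.7]
grip_width: 44.0
grasp_force: 0.0
```

```bash
python3 - <<'E'
from h import *
s=arm.observe();print(s['time'],s['eef_pos'],s['force'])
im=arm.snapshot('side')
for d in arm.search_frame('rack','side')[:4]: print(round(d['conf'],2),np.round(d['extent']))
T=arm.snapshot('top')
for d in arm.search_frame('rack','top')[:3]: print(round(d['conf'],2),np.round(d['extent']))
a=cv2.resize(im[100:260,220:420],None,fx=2,fy=2); b=cv2.resize(T[160:320,220:420],None,fx=2,fy=2)
cv2.imwrite('pics/both4.png',np.hstack([a,b]))
E
```

```text
6.5 [501.93258007 -20.20435207  48.27111765] [ 0.06001074 -0.90624504  0.73727717]
0.88 [354. 303.  72.  45.]
0.74 [298. 194.  60.  58.]
0.78 [486. 241.  69.  87.]
0.72 [307. 228.  86.  49.]
```

View pics/both4.png

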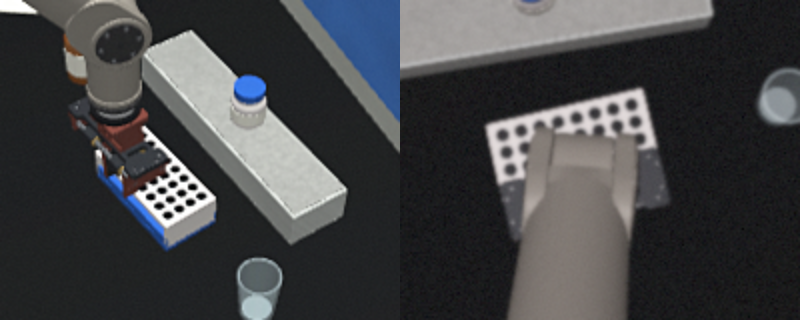

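The left half shows the rack upright with its wells facing up; the right half shows its far corners at about (487,123) and (643,89). Bottle, beaker and jar are undisturbed. Next I'll back off, align with the riser (−3.6°), go down behind the rack, and measure.

send_rows:
  deltas:
    - [[-10,-2,0],[0,0,-0.6],87.8]
    - [[-10,-2,0],[0,0,-0.6],87.8]
    - [[-10,-2,0],[0,0,-0.6],87.8]
    - [[-8,-2,0],[0,0,-0.6],87.8]
    - [[0,0,0],[0,0,-0.6],87.8]
    - [[0,0,-15],[0,0,-0.6],87.8]
    - [[0,0,-15],[0,0,0],87.8]
    - [[0,0,-10],[0,0,0],87.8]
    - [[0,0,-5],[0,0,0],87.8]
    - [[0,0,0],[0,0,0],87.8]

```text
time: 7.7
eef_pos: [463.7, -28.2, 2.9]
orientation: [0.242, -3.131, 0.0]
force: [-0.8, -1.5, -0.1]
grip_width: 87.8
grasp_force: 0.0
```

```bash
cat >> h.py <<'E'
RO=np.array([746.2,50.9]); YA=np.radians(8.95); RM=np.array([[np.cos(YA),np.sin(YA)],[-np.sin(YA),np.cos(YA)]])
def far():
    im=arm.snapshot('top').astype(int); W=(im.min(2)>140).astype(np.uint8); W[:170]=0; W[:,:240]=0; W[:,385:]=0
    u=[];v=[]
    for c in range(258,352):
        r=np.where(W[:,c])[0]
        if len(r) and r.min()<262: u.append(c); v.append(r.min())
    # robust line through far edge at z=64, riser frame
    P=np.array([RM@(onz('top',a,b,64)[:2]-RO) for a,b in zip(u,v)])
    for _ in range(4):
        k=np.polyfit(P[:,1],P[:,0],1); e=abs(P[:,0]-np.polyval(k,P[:,1])); P=P[e<max(3,1.5*np.median(e))]
    print('far edge riser frame: n',len(P),'y',P[:,1].min(),P[:,1].max(),'gap mid',(-55-np.polyval(k,P[:,1].mean())).round(1),'angle rad',round(-k[0],3))
E
python3 - <<'E'
from h import *
far()
s=arm.observe(); print(s['time'],s['eef_pos'],s['force'],'tool riser x',RM@(s['eef_pos'][:2]-RO))
E
```

```text
far edge riser frame: n 94 y -164.96492560177245 66.72266683170704 gap mid -26.9 angle rad -0.17
7.75 [464.02645093 -28.21642388   3.32213932] [-0.30097405  0.38357799 -0.37651225] tool riser x [-291.04627785  -34.25470002]
```

```bash
sed -i 's/im.min(2)>140/im.min(2)>185/' h.py; python3 - <<'E'
from h import *
far()
E
```

```text
far edge riser frame: n 58 y -83.32689877917402 72.29933316836345 gap mid 84.0 angle rad 0.063
```

send_rows:
  deltas:
    - [[10,1.6,0],[0,0,0],87.8]
    - [[10,1.6,0],[0,0,0],87.8]
    - [[8,1.2,0],[0,0,0],87.8]
    - [[6,1,0],[0,0,0],87.8]
    - [[6,1,0],[0,0,0],87.8]
    - [[6,1,0],[0,0,0],87.8]
    - [[6,1,0],[0,0,0],87.8]
    - [[6,1,0],[0,0,0],87.8]
    - [[6,1,0],[0,0,0],87.8]
    - [[6,1,0],[0,0,0],87.8]
    - [[6,1,0],[0,0,0],87.8]
    - [[0,0,0],[0,0,0],87.8]

```text
time: 9.0
eef_pos: [541.6, -15.6, 3.5]
orientation: [-0.243, 3.13, -0.0]
force: [-0.8, -0.1, 0.7]
grip_width: 87.9
grasp_force: 0.0
```

```bash
python3 - <<'E'
from h import *
far()
s=arm.observe(); print(s['time'],s['eef_pos'],s['force'],'tool riser x',RM@(s['eef_pos'][:2]-RO))
E
```

```text
far edge riser frame: n 58 y -128.8620523627518 65.75517051074684 gap mid 47.9 angle rad -0.009
9.05 [541.29080085 -15.67408032   3.55153174] [-0.26544534  0.68638774  0.46443168] tool riser x [-212.77141806  -33.88527294]
```

Aligned, with a 48 mm gap left.

send_rows:
  deltas:
    - [[6,1,0],[0,0,0],87.8]
    - [[6,1,0],[0,0,0],87.8]
    - [[6,1,0],[0,0,0],87.8]
    - [[6,1,0],[0,0,0],87.8]
    - [[6,1,0],[0,0,0],87.8]
    - [[5,0.8,0],[0,0,0],87.8]
    - [[4,0.6,0],[0,0,0],87.8]
    - [[3,0.5,0],[0,0,0],87.8]
    - [[2,0.3,0],[0,0,0],87.8]

```text
time: 9.95
eef_pos: [584.2, -8.5, 3.4]
orientation: [-0.243, 3.132, -0.0]
force: [-4.1, -0.2, 2.0]
grip_width: 87.6
grasp_force: 1.8
```

send_rows:
  deltas:
    - [[1,0.2,0],[0,0,0],87.8]
    - [[1,0.2,0],[0,0,0],87.8]

```text
time: 10.15
eef_pos: [585.8, -8.2, 3.3]
orientation: [0.243, -3.132, -0.0]
force: [-4.1, -0.4, 3.2]
grip_width: 87.8
grasp_force: 2.2
```

```bash
python3 - <<'E'
from h import *
far()
s=arm.observe(); print(s['time'],s['eef_pos'],s['force'],'tool riser x',RM@(s['eef_pos'][:2]-RO))
E
```

```text
far edge riser frame: n 47 y -126.96151595575144 66.62513040500193 gap mid 3.1 angle rad -0.006
10.2 [585.9974476   -8.18438938   3.34364193] [-1.90186615 -1.26933205  0.11141496] tool riser x [-167.44390818  -33.44189701]
```

send_rows:
  deltas:
    - [[1,0.2,0],[0,0,0],87.8]
    - [[1,0.2,0],[0,0,0],87.8]

```text
time: 10.4
eef_pos: [587.7, -7.9, 3.3]
orientation: [0.243, -3.132, 0.0]
force: [-6.0, -1.4, 6.2]
grip_width: 87.4
grasp_force: 3.5
```

send_rows:
  deltas:
    - [[1,0.2,0],[0,0,0],87.8]
    - [[1,0.2,0],[0,0,0],87.8]

```text
time: 10.6
eef_pos: [587.5, -7.9, 3.3]
orientation: [0.242, -3.127, -0.0]
force: [-11.3, -2.0, 11.7]
grip_width: 87.9
grasp_force: 6.1
```

The tool has stalled against the riser with the force rising to 11 N, so the rack is flush. I'll back off straight and raise clear.

send_rows:
  deltas:
    - [[0,0,0],[0,0,0],87.8]
    - [[0,0,0],[0,0,0],87.8]
    - [[-3,-0.5,0],[0,0,0],87.8]
    - [[-5,-0.8,0],[0,0,0],87.8]
    - [[-10,-1.6,0],[0,0,0],87.8]
    - [[-20,-3.2,0],[0,0,0],87.8]
    - [[-20,-3.2,0],[0,0,0],87.8]
    - [[-20,-3.2,20],[0,0,0],87.8]
    - [[-20,-3.2,30],[0,0,0],87.8]
    - [[-20,-3.2,40],[0,0,0],87.8]
    - [[0,0,0],[0,0,0],87.8]
    - [[0,0,0],[0,0,0],87.8]

```text
time: 11.8
eef_pos: [472.7, -25.9, 94.2]
orientation: [-0.243, 3.129, 0.001]
force: [0.5, 0.4, -0.4]
grip_width: 87.8
grasp_force: 0.0
```

```bash
python3 - <<'E'
from h import *
far()
s=arm.observe(); print(s['time'],s['eef_pos'],s['force'])
for q in ['reagent','beaker','jar']: print(q,[(round(d['conf'],2),np.round(d['extent'])) for d in arm.search_frame(q,'top')[:2]])
# near edge of upright rack at z=64, mid columns
im=arm.snapshot('side')
for d in arm.trace('rack','side')[:2]: print(d['conf'],np.round(d['extent']))
n=np.array([np.cos(YA),np.sin(YA)]);l=np.array([-n[1],n[0]])
def pr(X): return proj('side',X).round(1)
C=RO+n*-105+l*-30
print('expected extents', [pr([*(C+n*a+l*b),z]) for a in(-50,50) for b in(-100,100) for z in(0,64)])
E
```

```text
far edge riser frame: n 56 y -81.29986871621179 66.22064194424253 gap mid 1.1 angle rad -0.003
11.85 [472.30520511 -25.87898777  93.29383197] [ 0.15366892 -0.24298981 -0.6339236 ]
reagent [(0.63, array([173., 236.,  37.,  26.]))]
beaker [(0.67, array([414., 209.,  32.,  29.]))]
jar [(0.93, array([288., 155.,  25.,  25.])), (0.56, array([285., 165., 181.,  75.]))]
0.84 [354. 305.  73.  46.]
0.7 [321. 182.  60.  62.]
expected extents [array([321.8, 216.3]), array([322.2, 204. ]), array([289.8, 178. ]), array([289.3, 165.4]), array([346.7, 203.4]), array([347.8, 191. ]), array([313.9, 166.6]), array([314., 154.])]
```

```bash
python3 -c "
from cell import arm
print(arm.sign_off())"
```

```text
the job is handed in; nothing more can be done
None
```

I toppled the rack onto its base, pushed it flush against the riser (measured gap about 1 mm, angle about 0.003 rad), left the bottle, beaker and jar unmoved in the top picture, and handed the job in at about 12 s; no verdict came back.

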